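# Put the spectrometer accessories back in their holders

### The job

Put the four accessories away, each standing upright and flat on the floor of the holder of its own outline and colour: the amber jar in the large round orange holder, the green-capped vial in the small round green one, the blue cuvette box in the oblong blue one and the grey reference tile, white face up, in the square white one. Set each down gently rather than dropping it, and do not disturb the solvent bottle or the computer mouse that stand among them.

Things in the scene. Friction and masses are not known exactly. Their poses are not given: they have to be found in the camera images.
- jar: Amber glass jar with an orange screw cap (seen orange from above), round, 52 mm diameter, straight sides up to 43 mm, 64 mm tall overall, about 180 g. Origin: centre of its underside; z up. Loose; the fingers may grip its sides about 35 mm above its underside. 
- vial: Clear sample vial with a bright green cap (seen green from above), round, 28 mm diameter, 62 mm tall, about 50 g. Origin: centre of its underside; z up. Loose; the fingers may grip its sides about 35 mm above its underside. 
- cuvette_box: Closed blue plastic box, 76 mm long (its x) by 34 mm wide (its y) by 46 mm tall, about 120 g; grip it across its 34 mm width. Origin: centre of its underside; z up. Loose; the fingers may grip its sides about 35 mm above its underside. 
- tile: Reference tile: steel-grey square block 48 x 48 mm (x, y), 46 mm tall, with a white disc of 38 mm diameter on its top face, about 250 g. Origin: centre of its underside; z up. Loose; the fingers may grip its sides about 35 mm above its underside. 
- jar_holder: Large round holder with an orange floor of 68 mm diameter, 80 mm outside, for the amber jar. 3 mm thick floor, grey rim 6 mm thick whose top is 9 mm above the table (6 mm above the floor), 8 mm of play on every side of what it holds. Fixed to the table. Origin: centre of its underside, on the table; z up; what it holds stands with its own origin 3 mm above this one. 
- vial_holder: Small round holder with a green floor of 44 mm diameter, 56 mm outside, for the vial. 3 mm thick floor, grey rim 6 mm thick whose top is 9 mm above the table (6 mm above the floor), 8 mm of play on every side of what it holds. Fixed to the table. Origin: centre of its underside, on the table; z up; what it holds stands with its own origin 3 mm above this one. 
- box_holder: Oblong holder with a blue floor 92 mm long (its x) by 50 mm wide (its y), 104 x 62 mm outside, for the cuvette box, either way round. 3 mm thick floor, grey rim 6 mm thick whose top is 9 mm above the table (6 mm above the floor), 8 mm of play on every side of what it holds. Fixed to the table. Origin: centre of its underside, on the table; z up; what it holds stands with its own origin 3 mm above this one. 
- tile_holder: Square holder with a white floor 64 x 64 mm (along its x and y), 76 x 76 mm outside, for the reference tile, in any quarter turn. 3 mm thick floor, grey rim 6 mm thick whose top is 9 mm above the table (6 mm above the floor), 8 mm of play on every side of what it holds. Fixed to the table. Origin: centre of its underside, on the table; z up; what it holds stands with its own origin 3 mm above this one. 
- solvent_bottle: Bystander, to be left alone: slim white bottle with a yellow band and a red cap, 44 mm diameter, 103 mm tall, loose. Origin: centre of its underside.
- mouse: Bystander, to be left alone: black computer mouse, 98 mm long (its x), 56 mm wide, 32 mm tall, loose. Origin: centre of its underside.

How it is judged:
At the end, for the whole second after the job is handed in: Each of the four accessories stands in its own holder: origin within 12 mm of the holder's centre in plan, underside less than 6 mm above the holder's underside (on its floor, not on the rim), tilted less than 0.08 rad, at rest (under 0.02 m/s) (horizontal distance between jar and jar_holder below 0.012 m and z of jar in the frame of jar_holder below 0.006 m and angle between each of jar, vial, cuvette_box, tile's own z axis and vertical below 0.08 rad and linear speed of each of jar, vial, cuvette_box, tile below 0.02 m/s and horizontal distance between vial and vial_holder below 0.012 m and z of vial in the frame of vial_holder below 0.006 m and horizontal distance between cuvette_box and box_holder below 0.012 m and z of cuvette_box in the frame of box_holder below 0.006 m and horizontal distance between tile and tile_holder below 0.012 m and z of tile in the frame of tile_holder below 0.006 m); the robot touches nothing.
It fails at once if the solvent bottle is moved by more than 20 mm (distance of solvent_bottle from where it was at the start of the episode above 0.02 m).
It fails at once if the mouse is moved by more than 20 mm (distance of mouse from where it was at the start of the episode above 0.02 m).
It fails at once if an accessory is dropped or thrown: faster than 0.6 m/s with its underside less than 30 mm above the table ((height (world z) of jar below 0.03 m and linear speed of jar above 0.6 m/s) or (height (world z) of vial below 0.03 m and linear speed of vial above 0.6 m/s) or (height (world z) of cuvette_box below 0.03 m and linear speed of cuvette_box above 0.6 m/s) or (height (world z) of tile below 0.03 m and linear speed of tile above 0.6 m/s)).
It also fails if it takes over 118 s, if anything falls off the work surface, if the arm or the gripper's body presses on something with over 40 N, if the wrist force passes 120 N, or if a joint passes its speed limit or range.

### The arm

A 6-joint arm with a two-finger parallel gripper is mounted at the origin on the work surface. World frame = base frame: x ahead of the robot, y to its left, z up, the work surface at z = 0. Lengths are in m, angles in rad, forces in N, time in s.
With the tool pointing down it reaches from about 0.35 to 0.775 m from the base axis. Payload 7.3 kg.
Tool frame: the origin (TCP) lies at the very end of the fingers, on their centre line; the grasp point (between the pads) lies 19 mm behind it; z points along the fingers, y is the line along which they close (so a half turn about z gives the same grasp; the last joint's range is limited). The gripper opens to 92 mm and grips with 3 to 60 N. Pads are 19 mm wide; open, the fingers measure 130 mm over their backs; the gripper's body (75 mm by 190 mm) begins 47 mm behind the grasp point.
Start: joints at [1.132, 0.342, 1.524, -0, 1.275, -0.146], TCP at [0.152, 0.503, 0.227] pointing down, gripper open.
Joint ranges: [-2.53, 2.53], [-0.77, 2.02], [0.04, 2.7], [-1, 4.14], [0.28, 2.66], [-3.11, 3.11]. Speed limits (rad/s): [2.57, 2.57, 3.14, 3.14, 3.14, 3.14].

### API

Orientations are given as [roll, pitch, yaw] about the fixed x, y, z axes, in that order (R = Rz(yaw) Ry(pitch) Rx(roll)).
In Python, from cell import robot gives the robot as it stands. The module is installed in compiled form; this text tells all that it offers.
- The arm moves only by the tool arm_command, never from a script. Its argument "moves" is a list of rows, each a list of 3 entries, a list of its own where there are three numbers: the shift along the tool's x, y, z in m, then the turn, a rotation vector about the tool's x, y, z in rad, then the finger opening in m, from 0 to 0.0918. In form: [[[dx, dy, dz], [ax, ay, az], claw], ...]. A call has exactly 5 rows; each row is the pose to reach, as a shift and turn from the pose commanded when the call began, along the tool's axes at that moment; what a row does not reach only later rows make up. A row lasts 1/10 s, in which the tool goes at most 50 mm and 8.59 degrees, less where a joint would pass 70% of its speed; a pose out of reach is approached as far as the arm can. A call with a gripper value outside its range is refused whole. The fingers move at their own pace and stop on an object; "squeeze" is the grip in N (left out, the last holds). Time passes only in rows, so rows that repeat a pose let the fingers close, or fill a call up. It gives the time, the measured TCP pose, the force, the opening and the grip force at its end, in the units of the state.
- robot.observe(): the state, without advancing time (a new reading comes with each control period).
- robot.read_camera(name): name is "scene" or "top"; returns the picture (400x640x3 uint8, red, green, blue); there is no depth.
- robot.camera_model(name): a dict with "fx", "fy", "cx", "cy" (pixels), "R" (3x3) and "t" (3): a world point X has camera coordinates R X + t. Camera axes: x right, y down, z forward; pixel columns grow to the right and rows downward; lengths in m; the calibration is good to about 2 mm. A picture is of the moment at which its call begins. camera_model takes no time and is no camera call.
- robot.hand_in(): hands the job in; it is judged then, once.
The state is a dict: "time": time; "qpos": joint angles; "qvel": joint speeds; "joint_efforts": joint torques, N m; "tool_pos": TCP position; "tool_rot": TCP orientation; "contact_force": force on the tool from outside, world axes, zero at the start; "torque": the same for the moment, N m; "opening": finger opening in m; "grip_force": force on a finger pad.
Only numpy, scipy, OpenCV 4.12 (cv2) and the standard library are available. Lean on these libraries where they do the work, as an engineer would, in place of code of your own. Each camera call takes 0.05 s, during which the arm holds its last target. There are 200 camera calls.

## Working session

There is one attempt and no reset: what is moved stays moved. The work goes in short steps, Python scripts to look and compute and a tool call to move; the robot and the scene stay as the last step left them, time stands still between calls to the robot, and variables do not carry over. Pictures are saved under pics/ and viewed, at most 14 in all, crops included, and the job is handed in when it is done.

Besides the shell and the picture viewer there is one more tool, called by a JSON object that holds its "api" and its "payload", one argument or row to a line. arm_command: Moves the arm, as the interface text tells. Its arguments: {"type":"object","properties":{"moves":{"type":"array"},"squeeze":{"type":"number"}},"required":["moves"]}

```bash
mkdir -p pics
python3 - <<'E'
from cell import robot
import cv2,numpy as np
np.set_printoptions(precision=4,suppress=True)
for n in("top","scene"):
    im=robot.read_camera(n);cv2.imwrite(f"pics/{n}0.png",im[:,:,::-1]);print(n,robot.camera_model(n))
print(robot.observe())
E
```

```text
top {'fx': 379.90083120871503, 'fy': 379.90083120871503, 'cx': 323.8585433041831, 'cy': 196.91553290810603, 'R': array([[-0.0236, -0.9997,  0.0082],
       [-0.9976,  0.023 , -0.065 ],
       [ 0.0648, -0.0097, -0.9979]]), 't': array([0.015 , 0.5121, 1.1634])}
scene {'fx': 457.0535288436157, 'fy': 457.0535288436157, 'cx': 319.93952012813116, 'cy': 197.09150758898625, 'R': array([[-0.1524,  0.9882, -0.0144],
       [ 0.8266,  0.1195, -0.55  ],
       [-0.5418, -0.0957, -0.835 ]]), 't': array([ 0.0676, -0.3991,  1.4738])}
{'time': 0.1, 'qpos': array([ 1.132 ,  0.3427,  1.5249,  0.    ,  1.2754, -0.146 ]), 'qvel': array([ 0.0001, -0.0013, -0.002 ,  0.0009,  0.0014,  0.0002]), 'joint_efforts': array([  0.0011, -43.2   , -24.4694,   0.0719,   0.0526,  -0.0001]), 'tool_pos': array([0.1513, 0.5023, 0.2261]), 'tool_rot': array([-3.1402, -0.0002,  2.8488]), 'contact_force': array([0.6137, 0.5238, 0.7107]), 'torque': array([ 0.0028,  0.0621, -0.0032]), 'grip_force': 0.0, 'opening': 0.09180701645268774}
```

View pics/top0.png

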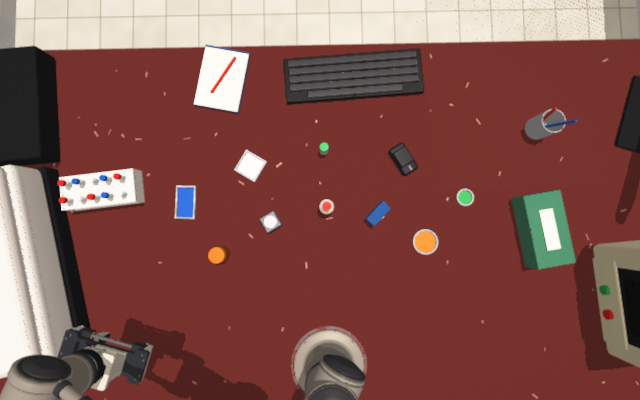

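View pics/scene0.png

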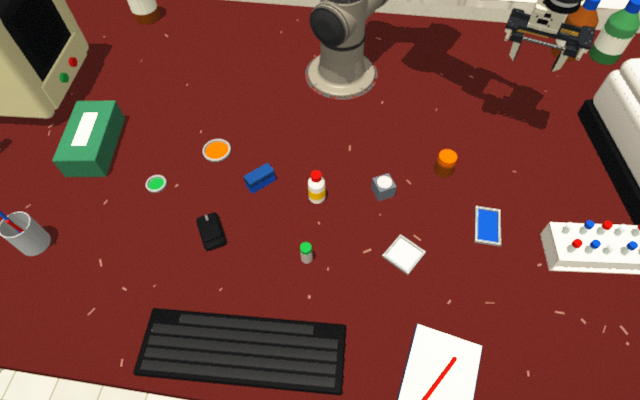

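The top view shows:
- jar (217,256), vial (324,148), box (378,214) and tile (270,222)
- holders: orange (426,242), green (465,197), blue (185,202), white (251,166)
- bottle (327,207) and mouse (403,159)

The scene view shows the same things. Next I measure them.

```bash
cat > h.py <<'E'
import cv2,numpy as np
from cell import robot
np.set_printoptions(precision=4,suppress=True)
RNG={'orange':((5,150,150),(18,255,255)),'green':((50,120,90),(75,255,255)),'blue':((100,150,60),(125,255,255)),'white':((0,0,165),(179,60,255))}
def ray(n,uv,z):
    m=robot.camera_model(n);R=m['R'];C=-R.T@m['t']
    uv=np.atleast_2d(uv).astype(float)
    d=np.c_[(uv[:,0]-m['cx'])/m['fx'],(uv[:,1]-m['cy'])/m['fy'],np.ones(len(uv))]@R
    return (C+d*((z-C[2])/d[:,2])[:,None])[:,:2]
def proj(n,X):
    m=robot.camera_model(n);c=m['R']@np.array(X)+m['t'];return np.array([m['fx']*c[0]/c[2]+m['cx'],m['fy']*c[1]/c[2]+m['cy']])
def blob(n,im,col,near,rad=30,vmin=None):
    hsv=cv2.cvtColor(im,cv2.COLOR_RGB2HSV);lo,hi=RNG[col]
    if vmin: lo=(lo[0],lo[1],vmin)
    k=cv2.inRange(hsv,lo,hi)
    cs,_=cv2.findContours(k,cv2.RETR_EXTERNAL,cv2.CHAIN_APPROX_NONE)
    best=None
    for c in cs:
        (x,y),_s,_a=cv2.minAreaRect(c)
        if np.hypot(x-near[0],y-near[1])<rad and cv2.contourArea(c)>15 and (best is None or cv2.contourArea(c)>cv2.contourArea(best)): best=c
    return best
def meas(n,im,col,near,z,rad=30,vmin=None):
    c=blob(n,im,col,near,rad,vmin)
    if c is None: return None
    P=ray(n,c[:,0,:],z).astype(np.float32)
    (x,y),(w,h),a=cv2.minAreaRect(P*1000)
    if w<h: w,h,a=h,w,a+90
    M=cv2.moments(c);ct=ray(n,(M['m10']/M['m00'],M['m01']/M['m00']),z)[0]
    return dict(rect=(round(x/1000,4),round(y/1000,4)),cen=ct,size=(round(w),round(h)),ang=round(float(np.deg2rad(a)),3))
E
python3 - <<'E'
from h import *
T=cv2.imread('pics/top0.png')[:,:,::-1].copy();S=cv2.imread('pics/scene0.png')[:,:,::-1].copy()
for nm,col,z,t,s in [('jar','orange',.064,(217,256),(447,157)),('jarH','orange',.003,(426,242),(216,150)),('vial','green',.062,(324,148),(306,247)),('vialH','green',.003,(465,197),(156,184)),('box','blue',.046,(378,214),(260,175)),('boxH','blue',.003,(185,202),(488,226)),('tile','white',.046,(270,222),(384,183)),('tileH','white',.003,(251,166),(404,254))]:
    for n,im,p in(('top',T,t),('scene',S,s)): print(nm,n,meas(n,im,col,p,z,15))
print('bottle',ray('top',(327,205),.103),ray('scene',(316,176),.103),'mouse',ray('top',(403,159),.02),ray('scene',(211,231),.02))
print(proj('top',[.152,.503,.227]))
q=np.hstack([cv2.resize(T[130:270,160:300],(0,0),fx=2.8,fy=2.8,interpolation=0),cv2.resize(T[130:270,340:480],(0,0),fx=2.8,fy=2.8,interpolation=0)])
cv2.imwrite('pics/c1.png',q[:,:,::-1])
E
```

```text
jar top {'rect': (0.3453, 0.3251), 'cen': array([0.3457, 0.3254]), 'size': (47, 47), 'ang': 1.547}
jar scene {'rect': (0.3534, 0.3232), 'cen': array([0.3531, 0.324 ]), 'size': (65, 49), 'ang': 2.804}
jarH top {'rect': (0.3664, -0.3098), 'cen': array([ 0.3666, -0.3098]), 'size': (63, 59), 'ang': 1.547}
jarH scene {'rect': (0.3654, -0.3119), 'cen': array([ 0.3662, -0.3115]), 'size': (61, 60), 'ang': 2.7}
vial top {'rect': (0.66, 0.001), 'cen': array([0.6603, 0.0009]), 'size': (24, 21), 'ang': 3.119}
vial scene {'rect': (0.6656, 0.0011), 'cen': array([0.6659, 0.001 ]), 'size': (28, 28), 'ang': 2.565}
vialH top {'rect': (0.5029, -0.4402), 'cen': array([ 0.5031, -0.4406]), 'size': (38, 35), 'ang': 3.093}
vialH scene {'rect': (0.5023, -0.4422), 'cen': array([ 0.5028, -0.4424]), 'size': (38, 33), 'ang': 1.714}
box top {'rect': (0.458, -0.1577), 'cen': array([ 0.4577, -0.1578]), 'size': (75, 32), 'ang': 2.328}
box scene {'rect': (0.4732, -0.154), 'cen': array([ 0.4742, -0.1543]), 'size': (84, 59), 'ang': 2.362}
boxH top {'rect': (0.5074, 0.4388), 'cen': array([0.5079, 0.4383]), 'size': (88, 47), 'ang': 3.118}
boxH scene {'rect': (0.5062, 0.438), 'cen': array([0.5077, 0.4385]), 'size': (87, 47), 'ang': 3.086}
tile top {'rect': (0.4407, 0.1676), 'cen': array([0.4409, 0.1672]), 'size': (44, 43), 'ang': 2.069}
tile scene {'rect': (0.4403, 0.1689), 'cen': array([0.4408, 0.1682]), 'size': (42, 39), 'ang': 0.085}
tileH top {'rect': (0.6189, 0.234), 'cen': array([0.6189, 0.2338]), 'size': (77, 77), 'ang': 2.589}
tileH scene {'rect': (0.6158, 0.2333), 'cen': array([0.617 , 0.2336]), 'size': (77, 77), 'ang': 2.587}
bottle [[ 0.4832 -0.0046]] [[ 0.4889 -0.0013]] mouse [[ 0.625  -0.2468]] [[ 0.6336 -0.2447]]
[126.3893 341.0425]
```

View pics/c1.png

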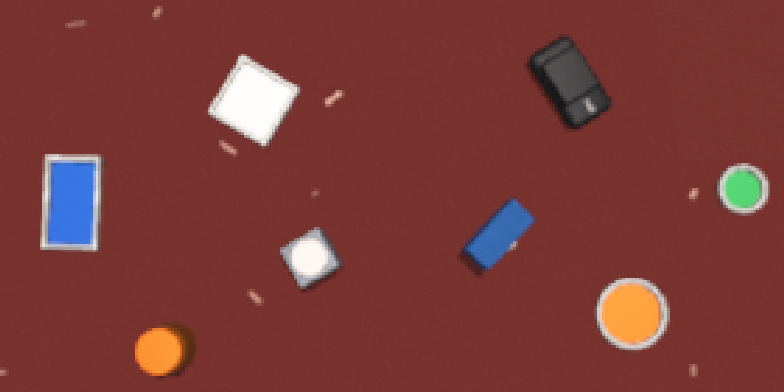

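The crop shows the tile turned about 0.53 rad (mod 90°), the box long axis at about 2.33, and the holders clear. All positions are within reach, and the sizes and two-view agreement hold up. I'll set out for the jar at yaw π (tool x=-X, y=+Y, z=down).

{"api": "arm_command", "payload": {
  "moves": [
    [[-0.047,-0.023,0.015],[0,0,-0.06],0.09],
    [[-0.095,-0.046,0.03],[0,0,-0.12],0.09],
    [[-0.142,-0.069,0.045],[0,0,-0.18],0.09],
    [[-0.19,-0.092,0.06],[0,0,-0.24],0.09],
    [[-0.237,-0.1135,0.076],[0,0,-0.292],0.09]
  ],
  "squeeze": 20
}}

```text
time: 0.6
tool_pos: [0.3298, 0.3391, 0.157]
tool_rot: [3.141, 0.0, -3.14]
contact_force: [1.0, 0.3, -0.0]
opening: 0.0901
grip_force: 0.0
```

{"api": "arm_command", "payload": {
  "moves": [
    [[0,0,0],[0,0,0],0.09],
    [[0,0,0],[0,0,0],0.09],
    [[0,0,0],[0,0,0],0.09],
    [[0,0,0],[0,0,0],0.09],
    [[0,0,0],[0,0,0],0.09]
  ]
}}

```text
time: 1.1
tool_pos: [0.328, 0.3416, 0.1579]
tool_rot: [3.141, 0.001, -3.14]
contact_force: [0.6, -0.5, -0.1]
opening: 0.0899
grip_force: 0.0
```

{"api": "arm_command", "payload": {
  "moves": [
    [[-0.017,-0.0165,0.02],[0,0,0],0.09],
    [[-0.017,-0.0165,0.05],[0,0,0],0.09],
    [[-0.017,-0.0165,0.06],[0,0,0],0.09],
    [[-0.017,-0.0165,0.06],[0,0,0],0.09],
    [[-0.017,-0.0165,0.06],[0,0,0],0.09]
  ]
}}

```text
time: 1.6
tool_pos: [0.3458, 0.3248, 0.0983]
tool_rot: [3.141, 0.001, -3.141]
contact_force: [1.0, 0.8, 1.1]
opening: 0.0903
grip_force: 0.0
```

Run:
```python
from h import *
q=[]
for n,c in(('top',(217,256)),('scene',(447,157))):
    im=robot.read_camera(n);x,y=c;q.append(cv2.resize(im[y-50:y+50,x-50:x+50],(400,400),interpolation=0))
cv2.imwrite('pics/j1.png',np.hstack(q)[:,:,::-1])
```

```text
(no output)
```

View pics/j1.png

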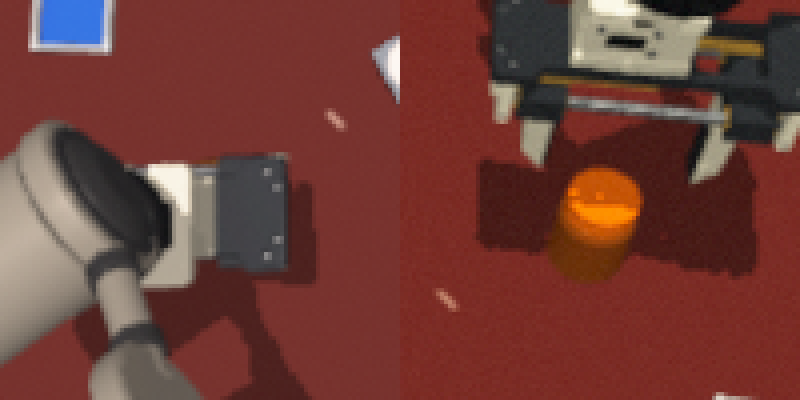

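The fingers straddle the jar. Now descend, close and lift.

{"api": "arm_command", "payload": {
  "moves": [
    [[0,0,0.02],[0,0,0],0.09],
    [[0,0,0.045],[0,0,0],0.09],
    [[0,0,0.07],[0,0,0],0.09],
    [[0,0,0.082],[0,0,0],0.09],
    [[0,0,0.082],[0,0,0],0.09]
  ]
}}

```text
time: 2.2
tool_pos: [0.3454, 0.324, 0.015]
tool_rot: [-3.141, -0.001, 3.141]
contact_force: [0.1, -0.2, 0.3]
opening: 0.09
grip_force: 0.0
```

{"api": "arm_command", "payload": {
  "moves": [
    [[0,0,0],[0,0,0],0.04],
    [[0,0,0],[0,0,0],0.04],
    [[0,0,0],[0,0,0],0.04],
    [[0,0,0],[0,0,0],0.04],
    [[0,0,0],[0,0,0],0.04]
  ],
  "squeeze": 20
}}

```text
time: 2.7
tool_pos: [0.346, 0.3243, 0.016]
tool_rot: [3.141, 0.001, 3.141]
contact_force: [-0.0, 1.6, -0.4]
opening: 0.0546
grip_force: 1.2
```

{"api": "arm_command", "payload": {
  "moves": [
    [[0,0,0],[0,0,0],0.04],
    [[0,0,0],[0,0,0],0.04],
    [[0,0,0],[0,0,0],0.04],
    [[0,0,0],[0,0,0],0.04],
    [[0,0,0],[0,0,0],0.04]
  ]
}}

```text
time: 3.2
tool_pos: [0.346, 0.3243, 0.0159]
tool_rot: [3.141, 0.001, 3.141]
contact_force: [-1.4, 0.8, 6.1]
opening: 0.0515
grip_force: 20.0
```

{"api": "arm_command", "payload": {
  "moves": [
    [[0,0,-0.01],[0,0,0],0.04],
    [[0,0,-0.03],[0,0,0],0.04],
    [[0,0,-0.07],[0,0,0],0.04],
    [[0,0,-0.11],[0,0,0],0.04],
    [[0,0,-0.15],[0,0,0],0.04]
  ]
}}

```text
time: 3.7
tool_pos: [0.3452, 0.3236, 0.1672]
tool_rot: [-3.141, -0.001, 3.141]
contact_force: [-0.3, 1.2, -1.3]
opening: 0.0514
grip_force: 20.0
```

{"api": "arm_command", "payload": {
  "moves": [
    [[-0.01,-0.02,0],[0,0,0],0.04],
    [[-0.025,-0.055,0],[0,0,0],0.04],
    [[-0.043,-0.093,0],[0,0,0],0.04],
    [[-0.06,-0.13,0],[0,0,0],0.04],
    [[-0.075,-0.17,0],[0,0,0],0.04]
  ]
}}

```text
time: 4.2
tool_pos: [0.4209, 0.1526, 0.1658]
tool_rot: [3.142, -0.0, 3.141]
contact_force: [0.4, 0.4, -1.3]
opening: 0.0511
grip_force: 20.0
```

{"api": "arm_command", "payload": {
  "moves": [
    [[-0.005,-0.038,0],[0,0,0],0.04],
    [[-0.01,-0.076,0],[0,0,0],0.04],
    [[-0.015,-0.114,0],[0,0,0],0.04],
    [[-0.02,-0.152,0],[0,0,0],0.04],
    [[-0.02,-0.19,0],[0,0,0],0.04]
  ]
}}

```text
time: 4.7
tool_pos: [0.4404, -0.0376, 0.1658]
tool_rot: [-3.142, 0.0, 3.141]
contact_force: [1.4, 0.2, -1.6]
opening: 0.0517
grip_force: 20.0
```

{"api": "arm_command", "payload": {
  "moves": [
    [[0.005,-0.037,0],[0,0,0],0.04],
    [[0.012,-0.072,0],[0,0,0],0.04],
    [[0.02,-0.105,0],[0,0,0],0.04],
    [[0.028,-0.135,0],[0,0,0],0.04],
    [[0.035,-0.16,0],[0,0,0],0.04]
  ]
}}

```text
time: 5.2
tool_pos: [0.4044, -0.1974, 0.1657]
tool_rot: [3.141, -0.001, 3.14]
contact_force: [0.2, 0.6, -1.7]
opening: 0.0513
grip_force: 20.0
```

{"api": "arm_command", "payload": {
  "moves": [
    [[0.008,-0.025,0],[0,0,0],0.04],
    [[0.016,-0.05,0],[0,0,0],0.04],
    [[0.024,-0.07,0],[0,0,0],0.04],
    [[0.032,-0.09,0],[0,0,0],0.04],
    [[0.036,-0.1,0],[0,0,0],0.04]
  ]
}}

```text
time: 5.7
tool_pos: [0.3685, -0.2971, 0.1656]
tool_rot: [3.141, -0.001, 3.139]
contact_force: [0.2, 0.8, -1.4]
opening: 0.0512
grip_force: 20.0
```

{"api": "arm_command", "payload": {
  "moves": [
    [[0.002,-0.007,0],[0,0,0],0.04],
    [[0.002,-0.0135,0.02],[0,0,0],0.04],
    [[0.002,-0.0135,0.055],[0,0,0],0.04],
    [[0.002,-0.0135,0.09],[0,0,0],0.04],
    [[0.002,-0.0135,0.115],[0,0,0],0.04]
  ]
}}

```text
time: 6.2
tool_pos: [0.3669, -0.3081, 0.0487]
tool_rot: [3.14, -0.001, 3.141]
contact_force: [0.6, 0.1, -0.9]
opening: 0.0515
grip_force: 20.0
```

{"api": "arm_command", "payload": {
  "moves": [
    [[0,0,0.009],[0,0,0],0.04],
    [[0,0,0.017],[0,0,0],0.04],
    [[0,0,0.022],[0,0,0],0.04],
    [[0,0,0.026],[0,0,0],0.04],
    [[0,0,0.028],[0,0,0],0.04]
  ]
}}

```text
time: 6.7
tool_pos: [0.3677, -0.3097, 0.0229]
tool_rot: [-3.141, 0.001, 3.141]
contact_force: [0.4, -0.1, -2.1]
opening: 0.0515
grip_force: 20.0
```

Run:
```python
from h import *
q=[]
for n,c in(('top',(426,242)),('scene',(216,150))):
    im=robot.read_camera(n);x,y=c;q.append(cv2.resize(im[y-50:y+50,x-50:x+50],(400,400),interpolation=0))
cv2.imwrite('pics/j2.png',np.hstack(q)[:,:,::-1])
o=robot.observe();print(o['tool_pos'],o['contact_force'])
```

```text
[ 0.3675 -0.3096  0.0228] [-0.3552  0.426  -1.0964]
```

View pics/j2.png

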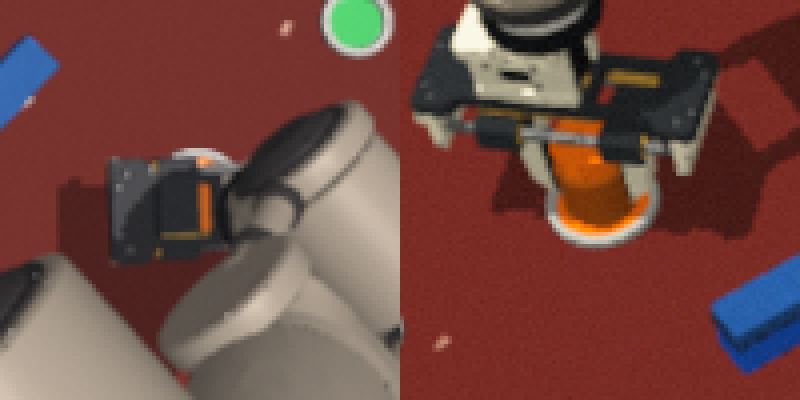

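The jar hovers about 3 mm up inside the rim. Lower it, release and rise.

{"api": "arm_command", "payload": {
  "moves": [
    [[0,0,0.001],[0,0,0],0.04],
    [[0,0,0.002],[0,0,0],0.04],
    [[0,0,0.003],[0,0,0],0.04],
    [[0,0,0.0035],[0,0,0],0.04],
    [[0,0,0.0035],[0,0,0],0.04]
  ]
}}

```text
time: 7.3
tool_pos: [0.3673, -0.3094, 0.019]
tool_rot: [3.141, -0.0, 3.141]
contact_force: [0.6, -0.9, -1.9]
opening: 0.0513
grip_force: 20.0
```

{"api": "arm_command", "payload": {
  "moves": [
    [[0,0,0],[0,0,0],0.06],
    [[0,0,0],[0,0,0],0.07],
    [[0,0,0],[0,0,0],0.08],
    [[0,0,0],[0,0,0],0.085],
    [[0,0,0],[0,0,0],0.085]
  ]
}}

```text
time: 7.8
tool_pos: [0.3673, -0.3095, 0.0191]
tool_rot: [-3.142, 0.0, 3.141]
contact_force: [0.4, 0.0, -0.0]
opening: 0.0839
grip_force: 0.0
```

{"api": "arm_command", "payload": {
  "moves": [
    [[0,0,-0.01],[0,0,0],0.085],
    [[0,0,-0.04],[0,0,0],0.085],
    [[0,0,-0.085],[0,0,0],0.085],
    [[0,0,-0.125],[0,0,0],0.085],
    [[0,0,-0.16],[0,0,0],0.085]
  ]
}}

```text
time: 8.3
tool_pos: [0.3673, -0.3095, 0.182]
tool_rot: [-3.14, 0.001, 3.141]
contact_force: [0.7, -0.6, -0.1]
opening: 0.0852
grip_force: 0.0
```

{"api": "arm_command", "payload": {
  "moves": [
    [[-0.018,0.03,0],[0,0,0.14],0.085],
    [[-0.036,0.06,0],[0,0,0.28],0.085],
    [[-0.055,0.09,0],[0,0,0.42],0.085],
    [[-0.073,0.12,0.02],[0,0,0.56],0.085],
    [[-0.091,0.1515,0.04],[0,0,0.7],0.085]
  ]
}}

```text
time: 8.8
tool_pos: [0.4594, -0.1571, 0.1399]
tool_rot: [3.141, 0.003, 2.435]
contact_force: [-0.4, 0.3, -0.4]
opening: 0.0848
grip_force: 0.0
```

{"api": "arm_command", "payload": {
  "moves": [
    [[0,0,0.01],[0,0,0.113],0.085],
    [[0,0,0.02],[0,0,0.113],0.085],
    [[0,0,0.03],[0,0,0.113],0.085],
    [[0,0,0.03],[0,0,0.113],0.085],
    [[0,0,0.03],[0,0,0.113],0.085]
  ]
}}

```text
time: 9.3
tool_pos: [0.4583, -0.1587, 0.1092]
tool_rot: [3.142, 0.0, 2.328]
contact_force: [0.4, 0.2, 0.3]
opening: 0.0852
grip_force: 0.0
```

Run:
```python
from h import *
q=[]
for n,c in(('scene',(216,150)),('scene',(260,175))):
    im=robot.read_camera(n);x,y=c;q.append(cv2.resize(im[y-50:y+50,x-50:x+50],(400,400),interpolation=0))
cv2.imwrite('pics/b1.png',np.hstack(q)[:,:,::-1])
o=robot.observe();print(o['tool_pos'],o['tool_rot'],o['contact_force'])
```

```text
[ 0.4586 -0.1587  0.1096] [3.1412 0.001  2.3275] [0.6031 0.0525 0.075 ]
```

View pics/b1.png

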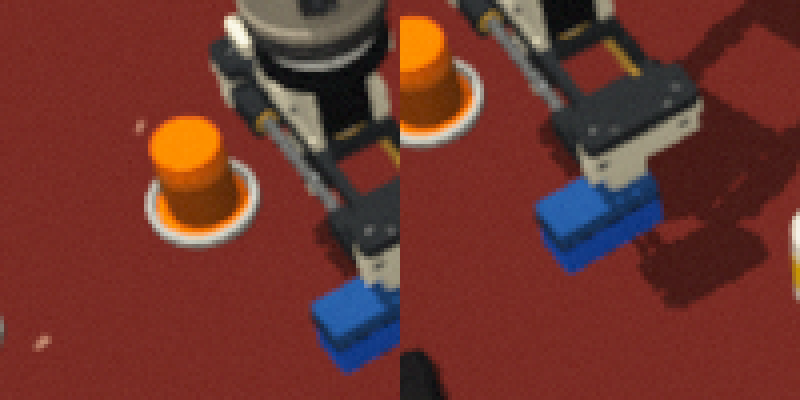

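The jar stands in its holder, and the gripper lines up with the box. Descend, grip and lift.

{"api": "arm_command", "payload": {
  "moves": [
    [[0,0,0.02],[0,0,0],0.085],
    [[0,0,0.045],[0,0,0],0.085],
    [[0,0,0.07],[0,0,0],0.085],
    [[0,0,0.0855],[0,0,0],0.085],
    [[0,0,0.0935],[0,0,0],0.085]
  ]
}}

```text
time: 9.9
tool_pos: [0.458, -0.1581, 0.0147]
tool_rot: [-3.141, -0.001, 2.328]
contact_force: [-0.4, 0.7, 0.8]
opening: 0.0849
grip_force: 0.0
```

{"api": "arm_command", "payload": {
  "moves": [
    [[0,0,0],[0,0,0],0.05],
    [[0,0,0],[0,0,0],0.04],
    [[0,0,0],[0,0,0],0.03],
    [[0,0,0],[0,0,0],0.025],
    [[0,0,0],[0,0,0],0.025]
  ]
}}

```text
time: 10.4
tool_pos: [0.4587, -0.1581, 0.0161]
tool_rot: [3.141, 0.001, 2.328]
contact_force: [0.4, 0.5, 1.2]
opening: 0.0495
grip_force: 0.0
```

{"api": "arm_command", "payload": {
  "moves": [
    [[0,0,0],[0,0,0],0.025],
    [[0,0,0],[0,0,0],0.025],
    [[0,0,0],[0,0,0],0.025],
    [[0,0,0],[0,0,0],0.025],
    [[0,0,0],[0,0,0],0.025]
  ]
}}

```text
time: 10.9
tool_pos: [0.4584, -0.158, 0.0157]
tool_rot: [3.142, 0.0, 2.328]
contact_force: [-1.4, -0.3, 3.5]
opening: 0.0338
grip_force: 19.9
```

{"api": "arm_command", "payload": {
  "moves": [
    [[0,0,-0.01],[0,0,0],0.025],
    [[0,0,-0.03],[0,0,0],0.025],
    [[0,0,-0.07],[0,0,0],0.025],
    [[0,0,-0.11],[0,0,0],0.025],
    [[0,0,-0.155],[0,0,0],0.025]
  ]
}}

```text
time: 11.4
tool_pos: [0.4577, -0.1575, 0.1719]
tool_rot: [-3.141, -0.002, 2.328]
contact_force: [0.8, -0.9, -2.6]
opening: 0.0337
grip_force: 19.9
```

{"api": "arm_command", "payload": {
  "moves": [
    [[0.015,0.016,0],[0,0,-0.145],0.025],
    [[0.045,0.047,0],[0,0,-0.29],0.025],
    [[0.078,0.081,0],[0,0,-0.435],0.025],
    [[0.113,0.117,0],[0,0,-0.58],0.025],
    [[0.145,0.15,0],[0,0,-0.725],0.025]
  ]
}}

```text
time: 11.9
tool_pos: [0.4674, 0.0524, 0.1711]
tool_rot: [3.141, 0.0, 3.058]
contact_force: [0.1, -0.7, -1.4]
opening: 0.0341
grip_force: 19.9
```

{"api": "arm_command", "payload": {
  "moves": [
    [[-0.002,0.044,0],[0,0,-0.047],0.025],
    [[-0.004,0.088,0],[0,0,-0.047],0.025],
    [[-0.006,0.132,0],[0,0,-0.047],0.025],
    [[-0.008,0.172,0],[0,0,-0.047],0.025],
    [[-0.01,0.2,0],[0,0,-0.047],0.025]
  ]
}}

```text
time: 12.4
tool_pos: [0.4952, 0.2514, 0.1709]
tool_rot: [3.141, 0.0, 3.102]
contact_force: [0.3, -0.2, -0.4]
opening: 0.0343
grip_force: 19.9
```

{"api": "arm_command", "payload": {
  "moves": [
    [[0,0.02,0],[0,0,0],0.025],
    [[0,0.04,0],[0,0,0],0.025],
    [[0,0.06,0],[0,0,0],0.025],
    [[0,0.08,0],[0,0,0],0.025],
    [[0,0.1,0],[0,0,0],0.025]
  ]
}}

```text
time: 12.9
tool_pos: [0.4994, 0.3494, 0.1708]
tool_rot: [-3.141, -0.001, 3.1]
contact_force: [0.5, -0.7, -1.5]
opening: 0.0337
grip_force: 19.9
```

{"api": "arm_command", "payload": {
  "moves": [
    [[-0.001,0.03,0],[0,0,0],0.025],
    [[-0.002,0.06,0],[0,0,0],0.025],
    [[-0.004,0.08,0],[0,0,0],0.025],
    [[-0.004,0.0892,0.02],[0,0,0],0.025],
    [[-0.004,0.0892,0.05],[0,0,0],0.025]
  ]
}}

```text
time: 13.4
tool_pos: [0.508, 0.4399, 0.1219]
tool_rot: [3.138, 0.003, 3.101]
contact_force: [-0.0, 0.2, -1.4]
opening: 0.0339
grip_force: 19.9
```

{"api": "arm_command", "payload": {
  "moves": [
    [[0,0,0.03],[0,0,0],0.025],
    [[0,0,0.055],[0,0,0],0.025],
    [[0,0,0.075],[0,0,0],0.025],
    [[0,0,0.088],[0,0,0],0.025],
    [[0,0,0.095],[0,0,0],0.025]
  ]
}}

```text
time: 13.9
tool_pos: [0.507, 0.4373, 0.0244]
tool_rot: [-3.141, -0.002, 3.1]
contact_force: [-0.1, 0.3, -2.2]
opening: 0.0338
grip_force: 19.9
```

Run:
```python
from h import *
q=[]
for n,c in(('top',(185,202)),('scene',(488,226))):
    im=robot.read_camera(n);x,y=c;q.append(cv2.resize(im[y-50:y+50,x-50:x+50],(400,400),interpolation=0))
cv2.imwrite('pics/b2.png',np.hstack(q)[:,:,::-1])
o=robot.observe();print(o['tool_pos'],o['tool_rot'],o['contact_force'])
```

```text
[0.5072 0.4374 0.0251] [-3.141  -0.001   3.0998] [-0.3546 -0.2373 -1.5135]
```

View pics/b2.png

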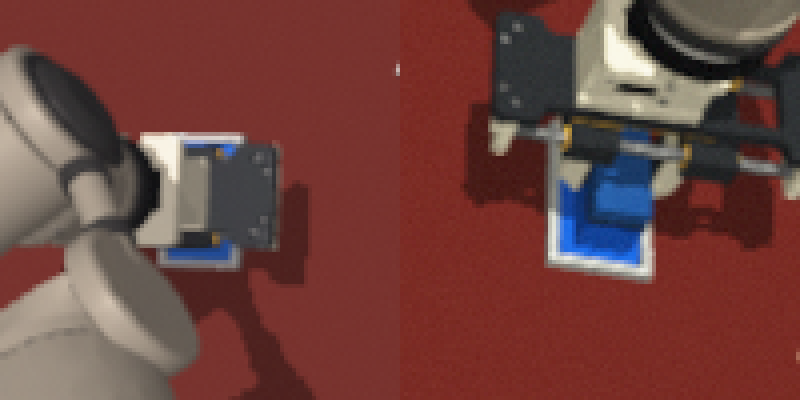

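Run:
```python
from h import *
im=robot.read_camera('scene')
for l,p in [('box front bottom L',(.545,.4204,.009)),('R',(.545,.4544,.009)),('top L',(.545,.4204,.055)),('top R',(.545,.4544,.055)),('floor L',(.553,.4134,.003)),('floor R',(.553,.4634,.003))]: print(l,(proj('scene',p)-(458,200))*8)
cv2.imwrite('pics/b3.png',cv2.resize(im[200:275,458:533],(600,600),interpolation=0)[:,:,::-1])
```

```text
box front bottom L [188.5108 289.2028]
R [301.2027 303.2765]
top L [231.7624 215.5004]
top R [348.558  229.8503]
floor L [160.9733 318.1458]
floor R [326.607  338.9688]
```

View pics/b3.png

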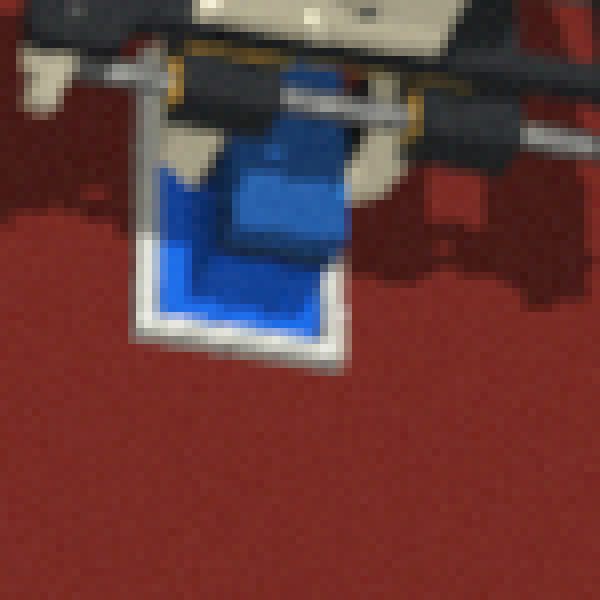

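The box front's bottom edge runs from about (192,290) to (305,310), as predicted, so it is centred. Lower it and release.

{"api": "arm_command", "payload": {
  "moves": [
    [[0,0,0.002],[0,0,0],0.025],
    [[0,0,0.0035],[0,0,0],0.025],
    [[0,0,0.005],[0,0,0],0.025],
    [[0,0,0.006],[0,0,0],0.025],
    [[0,0,0.006],[0,0,0],0.025]
  ]
}}

```text
time: 14.55
tool_pos: [0.5074, 0.4376, 0.0195]
tool_rot: [3.142, -0.0, 3.1]
contact_force: [0.4, -0.2, -1.5]
opening: 0.0341
grip_force: 19.9
```

{"api": "arm_command", "payload": {
  "moves": [
    [[0,0,0],[0,0,0],0.04],
    [[0,0,0],[0,0,0],0.05],
    [[0,0,0],[0,0,0],0.06],
    [[0,0,0],[0,0,0],0.07],
    [[0,0,0],[0,0,0],0.07]
  ]
}}

```text
time: 15.05
tool_pos: [0.5075, 0.4376, 0.0197]
tool_rot: [3.141, 0.0, 3.1]
contact_force: [0.7, -0.0, 0.2]
opening: 0.0669
grip_force: 0.0
```

{"api": "arm_command", "payload": {
  "moves": [
    [[0,0,-0.01],[0,0,0],0.085],
    [[0,0,-0.04],[0,0,0],0.085],
    [[0,0,-0.08],[0,0,0],0.085],
    [[0,0,-0.11],[0,0,0],0.085],
    [[0,0,-0.13],[0,0,0],0.085]
  ]
}}

```text
time: 15.55
tool_pos: [0.5083, 0.4382, 0.1536]
tool_rot: [3.139, 0.004, 3.1]
contact_force: [0.6, 0.0, -1.0]
opening: 0.0849
grip_force: 0.0
```

{"api": "arm_command", "payload": {
  "moves": [
    [[0.007,-0.035,0],[0,0,0.14],0.09],
    [[0.015,-0.075,0],[0,0,0.28],0.09],
    [[0.023,-0.115,0],[0,0,0.42],0.09],
    [[0.032,-0.155,0],[0,0,0.56],0.09],
    [[0.04,-0.195,0],[0,0,0.7],0.09]
  ]
}}

```text
time: 16.05
tool_pos: [0.4588, 0.2431, 0.1505]
tool_rot: [3.14, 0.001, 2.394]
contact_force: [-0.0, -0.3, 0.9]
opening: 0.0898
grip_force: 0.0
```

```bash
cat >> h.py <<'E'
from scipy.spatial.transform import Rotation
def go(x,y,z,yaw):
    o=robot.observe();R=Rotation.from_euler('xyz',o['tool_rot'])
    print('shift',R.inv().apply(np.array([x,y,z])-o['tool_pos']),'turn z',-((yaw-o['tool_rot'][2]+np.pi)%(2*np.pi)-np.pi))
E
python3 -c "
from h import *
go(.4407,.168,.11,2.10)"
```

```text
shift [-0.0377 -0.0674  0.0404] turn z 0.29444471281260887
```

{"api": "arm_command", "payload": {
  "moves": [
    [[-0.017,-0.03,0.01],[0,0,0.14],0.09],
    [[-0.03,-0.055,0.02],[0,0,0.25],0.09],
    [[-0.0375,-0.067,0.04],[0,0,0.294],0.09],
    [[-0.0375,-0.067,0.04],[0,0,0.294],0.09],
    [[-0.0375,-0.067,0.04],[0,0,0.294],0.09]
  ]
}}

```text
time: 16.55
tool_pos: [0.4423, 0.17, 0.1104]
tool_rot: [3.141, -0.0, 2.106]
contact_force: [0.1, 0.6, -0.0]
opening: 0.0901
grip_force: 0.0
```

Run:
```python
from h import *
q=[]
for n,c in(('scene',(384,183)),('scene',(488,226))):
    im=robot.read_camera(n);x,y=c;q.append(cv2.resize(im[y-40:y+40,x-40:x+40],(400,400),interpolation=0))
cv2.imwrite('pics/t1.png',np.hstack(q)[:,:,::-1])
go(.4407,.168,.016,2.10)
```

```text
shift [-0.0012 -0.0033  0.0947] turn z 0.007421587873177149
```

View pics/t1.png

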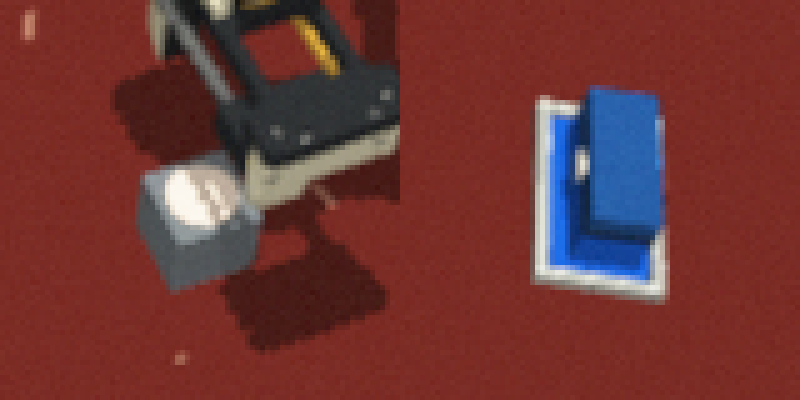

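The box sits in its holder, and the gripper is parallel to the tile's sides. Descend and grip.

{"api": "arm_command", "payload": {
  "moves": [
    [[-0.001,-0.003,0.02],[0,0,0.007],0.09],
    [[-0.001,-0.003,0.045],[0,0,0.007],0.09],
    [[-0.001,-0.003,0.07],[0,0,0.007],0.09],
    [[-0.001,-0.003,0.0855],[0,0,0.007],0.09],
    [[-0.001,-0.003,0.0945],[0,0,0.007],0.09]
  ]
}}

```text
time: 17.15
tool_pos: [0.4398, 0.1682, 0.0144]
tool_rot: [-3.141, -0.0, 2.101]
contact_force: [0.3, 0.3, 0.5]
opening: 0.0902
grip_force: 0.0
```

{"api": "arm_command", "payload": {
  "moves": [
    [[0,0,0],[0,0,0],0.06],
    [[0,0,0],[0,0,0],0.05],
    [[0,0,0],[0,0,0],0.04],
    [[0,0,0],[0,0,0],0.04],
    [[0,0,0],[0,0,0],0.04]
  ],
  "squeeze": 25
}}

```text
time: 17.65
tool_pos: [0.4401, 0.1674, 0.0156]
tool_rot: [3.14, 0.0, 2.099]
contact_force: [0.2, 0.3, -0.1]
opening: 0.0548
grip_force: 0.0
```

{"api": "arm_command", "payload": {
  "moves": [
    [[0,0,0],[0,0,0],0.04],
    [[0,0,0],[0,0,0],0.04],
    [[0,0,0],[0,0,0],0.04],
    [[0,0,0],[0,0,0],0.04],
    [[0,0,0],[0,0,0],0.04]
  ]
}}

```text
time: 18.15
tool_pos: [0.4401, 0.1675, 0.0155]
tool_rot: [3.14, 0.0, 2.099]
contact_force: [-0.1, -0.1, 5.6]
opening: 0.0485
grip_force: 25.0
```

{"api": "arm_command", "payload": {
  "moves": [
    [[0,0,-0.01],[0,0,0],0.04],
    [[0,0,-0.03],[0,0,0],0.04],
    [[0,0,-0.06],[0,0,0],0.04],
    [[0,0,-0.09],[0,0,0],0.04],
    [[0,0,-0.11],[0,0,0],0.04]
  ]
}}

```text
time: 18.65
tool_pos: [0.4397, 0.1673, 0.127]
tool_rot: [3.141, 0.0, 2.099]
contact_force: [-0.3, 0.0, -3.4]
opening: 0.0478
grip_force: 25.0
```

```bash
python3 -c "
from h import *
go(.6175,.2337,.12,2.588)"
```

```text
shift [-0.0322  0.1871  0.0072] turn z -0.4891436216768912
```

{"api": "arm_command", "payload": {
  "moves": [
    [[-0.004,0.02,0],[0,0,-0.1],0.04],
    [[-0.01,0.06,0],[0,0,-0.2],0.04],
    [[-0.018,0.105,0],[0,0,-0.3],0.04],
    [[-0.025,0.145,0],[0,0,-0.4],0.04],
    [[-0.0315,0.175,0],[0,0,-0.489],0.04]
  ]
}}

```text
time: 19.15
tool_pos: [0.608, 0.2289, 0.1247]
tool_rot: [-3.141, -0.001, 2.592]
contact_force: [0.9, 0.7, -2.3]
opening: 0.0477
grip_force: 25.0
```

```bash
python3 -c "
from h import *
go(.618,.2335,.019,2.588)"
```

```text
shift [-0.0062  0.0092  0.1057] turn z 0.003915982470444668
```

{"api": "arm_command", "payload": {
  "moves": [
    [[-0.006,0.009,0.015],[0,0,0.003],0.04],
    [[-0.006,0.009,0.04],[0,0,0.003],0.04],
    [[-0.006,0.009,0.065],[0,0,0.003],0.04],
    [[-0.006,0.009,0.085],[0,0,0.003],0.04],
    [[-0.006,0.009,0.098],[0,0,0.003],0.04]
  ]
}}

```text
time: 19.65
tool_pos: [0.615, 0.2324, 0.0249]
tool_rot: [-3.139, -0.003, 2.585]
contact_force: [0.0, -0.1, -3.3]
opening: 0.048
grip_force: 25.0
```

Run:
```python
from h import *
go(.618,.2335,.019,2.588)
im=robot.read_camera('scene');x,y=404,254
o=robot.observe()['tool_pos'];z=o[2]-.0156
a=2.588
for s in((1,1),(1,-1),(-1,1),(-1,-1)):
    X=o[0]+.024*(s[0]*np.cos(a)-s[1]*np.sin(a));Y=o[1]+.024*(s[0]*np.sin(a)+s[1]*np.cos(a))
    print('tile bottom corner',(proj('scene',(X,Y,z))-(x-37,y-37))*8)
cv2.imwrite('pics/t2.png',cv2.resize(im[y-37:y+38,x-37:x+38],(600,600),interpolation=0)[:,:,::-1])
```

```text
shift [-0.0019  0.0025  0.0058] turn z -0.003206349844504519
tile bottom corner [272.1141 176.9274]
tile bottom corner [402.2376 266.7582]
tile bottom corner [181.0853 284.0176]
tile bottom corner [312.0902 377.1886]
```

View pics/t2.png

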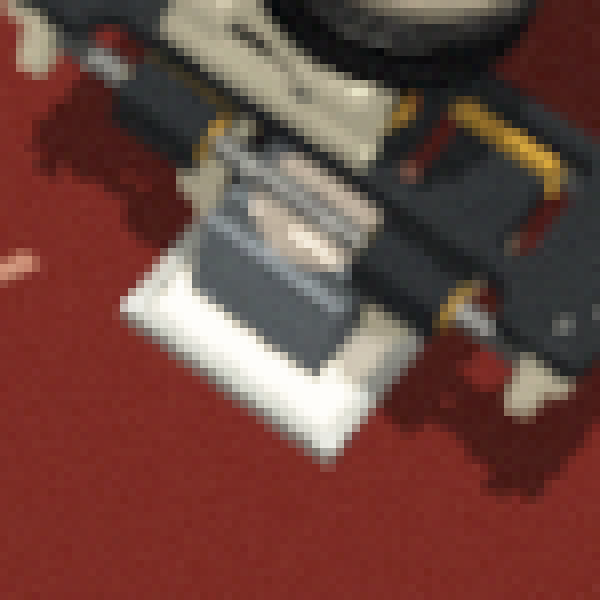

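The tile is about 4 mm short in x relative to the holder; tile bottom corners are at (192,282) and (320,372), the holder corner at (330,462). Correct that, lower and release.

{"api": "arm_command", "payload": {
  "moves": [
    [[-0.0017,0.001,0],[0,0,0],0.04],
    [[-0.0034,0.002,0.001],[0,0,0],0.04],
    [[-0.0034,0.002,0.003],[0,0,0],0.04],
    [[-0.0034,0.002,0.0045],[0,0,0],0.04],
    [[-0.0034,0.002,0.006],[0,0,0],0.04]
  ]
}}

```text
time: 20.2
tool_pos: [0.6207, 0.2327, 0.0215]
tool_rot: [3.141, 0.0, 2.585]
contact_force: [0.2, -0.3, -2.1]
opening: 0.0479
grip_force: 25.0
```

{"api": "arm_command", "payload": {
  "moves": [
    [[0,0,0],[0,0,0],0.04],
    [[0,0,0],[0,0,0],0.04],
    [[0,0,0],[0,0,0],0.04],
    [[0,0,0],[0,0,0],0.04],
    [[0,0,0],[0,0,0],0.04]
  ]
}}

```text
time: 20.7
tool_pos: [0.6205, 0.2327, 0.0211]
tool_rot: [3.141, 0.0, 2.585]
contact_force: [-0.1, 0.6, -2.3]
opening: 0.0477
grip_force: 25.0
```

{"api": "arm_command", "payload": {
  "moves": [
    [[0,0,0.0007],[0,0,0],0.04],
    [[0,0,0.0014],[0,0,0],0.04],
    [[0,0,0.002],[0,0,0],0.04],
    [[0,0,0.0024],[0,0,0],0.04],
    [[0,0,0.0024],[0,0,0],0.04]
  ]
}}

```text
time: 21.2
tool_pos: [0.6205, 0.2327, 0.0186]
tool_rot: [3.142, -0.0, 2.585]
contact_force: [0.2, 0.1, -2.3]
opening: 0.0481
grip_force: 25.0
```

{"api": "arm_command", "payload": {
  "moves": [
    [[0,0,0],[0,0,0],0.055],
    [[0,0,0],[0,0,0],0.065],
    [[0,0,0],[0,0,0],0.075],
    [[0,0,0],[0,0,0],0.085],
    [[0,0,0],[0,0,0],0.085]
  ]
}}

```text
time: 21.7
tool_pos: [0.6206, 0.2327, 0.0188]
tool_rot: [3.141, 0.0, 2.585]
contact_force: [-1.2, -0.4, -0.0]
opening: 0.0818
grip_force: 0.0
```

{"api": "arm_command", "payload": {
  "moves": [
    [[0,0,-0.01],[0,0,0],0.085],
    [[0,0,-0.04],[0,0,0],0.085],
    [[0,0,-0.07],[0,0,0],0.085],
    [[0,0,-0.1],[0,0,0],0.085],
    [[0,0,-0.12],[0,0,0],0.085]
  ]
}}

```text
time: 22.2
tool_pos: [0.6213, 0.2329, 0.1422]
tool_rot: [3.139, 0.003, 2.585]
contact_force: [0.6, -0.4, 0.4]
opening: 0.0847
grip_force: 0.0
```

```bash
python3 -c "
from h import *
go(.661,.001,.11,3.1416)"
```

```text
shift [-0.1562 -0.176   0.0321] turn z -0.5567121742391725
```

{"api": "arm_command", "payload": {
  "moves": [
    [[-0.03,-0.035,0],[0,0,-0.12],0.085],
    [[-0.06,-0.07,0],[0,0,-0.24],0.085],
    [[-0.092,-0.105,0],[0,0,-0.36],0.085],
    [[-0.124,-0.14,0.01],[0,0,-0.47],0.085],
    [[-0.156,-0.176,0.03],[0,0,-0.556],0.085]
  ]
}}

```text
time: 22.7
tool_pos: [0.6611, 0.0008, 0.112]
tool_rot: [-3.141, 0.005, -3.138]
contact_force: [1.8, -0.3, -0.1]
opening: 0.0847
grip_force: 0.0
```

{"api": "arm_command", "payload": {
  "moves": [
    [[0,0,0],[0,0,0],0.085],
    [[0,0,0],[0,0,0],0.085],
    [[0,0,0],[0,0,0],0.085],
    [[0,0,0],[0,0,0],0.085],
    [[0,0,0],[0,0,0],0.085]
  ]
}}

```text
time: 23.2
tool_pos: [0.6597, 0.0043, 0.1102]
tool_rot: [3.141, 0.001, -3.141]
contact_force: [-0.1, 0.4, 1.3]
opening: 0.0854
grip_force: 0.0
```

Run:
```python
from h import *
go(.662,.001,.016,3.1416)
im=robot.read_camera('scene');q=[]
for x,y in((306,247),(404,254)): q.append(cv2.resize(im[y-40:y+40,x-40:x+40],(400,400),interpolation=0))
cv2.imwrite('pics/v1.png',np.hstack(q)[:,:,::-1])
```

```text
shift [-0.0022 -0.0033  0.0942] turn z 0.0009376841574688655
```

View pics/v1.png

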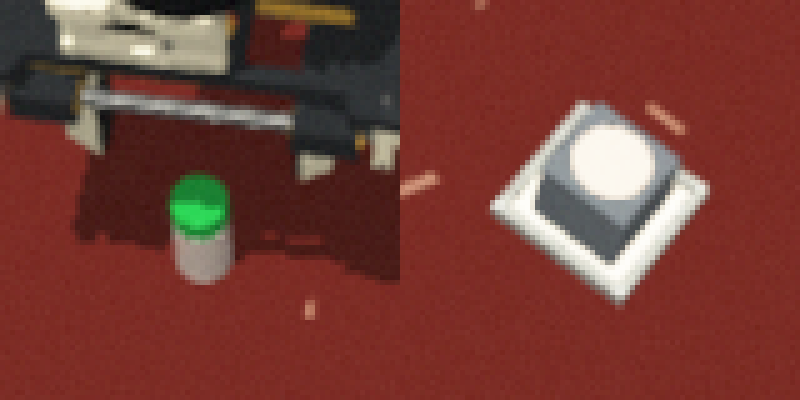

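The tile is seated, and the vial stands between the open fingers. Descend and grip.

{"api": "arm_command", "payload": {
  "moves": [
    [[-0.002,-0.0033,0.02],[0,0,0],0.085],
    [[-0.002,-0.0033,0.045],[0,0,0],0.085],
    [[-0.002,-0.0033,0.07],[0,0,0],0.085],
    [[-0.002,-0.0033,0.0855],[0,0,0],0.085],
    [[-0.002,-0.0033,0.094],[0,0,0],0.085]
  ]
}}

```text
time: 23.75
tool_pos: [0.6609, 0.0, 0.014]
tool_rot: [3.141, -0.002, 3.141]
contact_force: [-0.2, -0.2, 0.4]
opening: 0.0847
grip_force: 0.0
```

{"api": "arm_command", "payload": {
  "moves": [
    [[0,0,0],[0,0,0],0.06],
    [[0,0,0],[0,0,0],0.05],
    [[0,0,0],[0,0,0],0.04],
    [[0,0,0],[0,0,0],0.03],
    [[0,0,0],[0,0,0],0.02]
  ],
  "squeeze": 12
}}

```text
time: 24.25
tool_pos: [0.662, -0.0006, 0.0162]
tool_rot: [-3.142, 0.001, 3.141]
contact_force: [-0.0, 0.3, -0.1]
opening: 0.0493
grip_force: 0.0
```

{"api": "arm_command", "payload": {
  "moves": [
    [[0,0,0],[0,0,0],0.02],
    [[0,0,0],[0,0,0],0.02],
    [[0,0,0],[0,0,0],0.02],
    [[0,0,0],[0,0,0],0.02],
    [[0,0,0],[0,0,0],0.02]
  ]
}}

```text
time: 24.75
tool_pos: [0.6616, -0.0005, 0.0155]
tool_rot: [3.142, 0.0, 3.141]
contact_force: [-0.2, -0.1, 0.8]
opening: 0.0281
grip_force: 12.0
```

{"api": "arm_command", "payload": {
  "moves": [
    [[0,0,-0.01],[0,0,0],0.02],
    [[0,0,-0.03],[0,0,0],0.02],
    [[0,0,-0.07],[0,0,0],0.02],
    [[0,0,-0.11],[0,0,0],0.02],
    [[0,0,-0.14],[0,0,0],0.02]
  ]
}}

```text
time: 25.25
tool_pos: [0.6622, -0.0006, 0.159]
tool_rot: [-3.141, 0.003, 3.141]
contact_force: [1.3, -0.2, -0.2]
opening: 0.0277
grip_force: 12.0
```

```bash
python3 -c "
from h import *
go(.5028,-.4413,.15,3.1416)"
```

```text
shift [ 0.1591 -0.4408  0.0087] turn z -0.0007687734269627988
```

{"api": "arm_command", "payload": {
  "moves": [
    [[0.005,-0.015,0],[0,0,0],0.02],
    [[0.016,-0.045,0],[0,0,0],0.02],
    [[0.029,-0.08,0],[0,0,0],0.02],
    [[0.042,-0.117,0],[0,0,0],0.02],
    [[0.055,-0.154,0],[0,0,0],0.02]
  ]
}}

```text
time: 25.75
tool_pos: [0.6052, -0.1559, 0.155]
tool_rot: [3.141, -0.001, 3.141]
contact_force: [0.2, -0.5, -0.8]
opening: 0.0278
grip_force: 12.0
```

{"api": "arm_command", "payload": {
  "moves": [
    [[0.013,-0.037,0],[0,0,0],0.02],
    [[0.027,-0.074,0],[0,0,0],0.02],
    [[0.04,-0.111,0],[0,0,0],0.02],
    [[0.053,-0.148,0],[0,0,0],0.02],
    [[0.066,-0.185,0],[0,0,0],0.02]
  ]
}}

```text
time: 26.25
tool_pos: [0.5389, -0.341, 0.155]
tool_rot: [3.141, -0.001, 3.141]
contact_force: [1.5, 0.5, -0.7]
opening: 0.0277
grip_force: 12.0
```

{"api": "arm_command", "payload": {
  "moves": [
    [[0.012,-0.033,0],[0,0,0],0.02],
    [[0.022,-0.062,0],[0,0,0],0.02],
    [[0.03,-0.083,0],[0,0,0],0.02],
    [[0.036,-0.1,0],[0,0,0],0.02],
    [[0.036,-0.1,0],[0,0,0],0.02]
  ]
}}

```text
time: 26.75
tool_pos: [0.5027, -0.4415, 0.1548]
tool_rot: [3.142, -0.001, 3.138]
contact_force: [-0.4, 0.8, -1.3]
opening: 0.0282
grip_force: 12.0
```

```bash
python3 -c "
from h import *
go(.5028,-.4413,.019,3.1416)"
```

```text
shift [-0.0002  0.0002  0.1358] turn z -0.003571475843096028
```

{"api": "arm_command", "payload": {
  "moves": [
    [[0,0,0.02],[0,0,0],0.02],
    [[0,0,0.05],[0,0,0],0.02],
    [[0,0,0.08],[0,0,0],0.02],
    [[0,0,0.105],[0,0,0],0.02],
    [[0,0,0.122],[0,0,0],0.02]
  ]
}}

```text
time: 27.25
tool_pos: [0.5041, -0.4372, 0.0311]
tool_rot: [3.139, -0.002, -3.141]
contact_force: [0.1, -0.5, -0.7]
opening: 0.0276
grip_force: 12.0
```

{"api": "arm_command", "payload": {
  "moves": [
    [[0,0,0.004],[0,0,0],0.02],
    [[0,0,0.007],[0,0,0],0.02],
    [[0,0,0.009],[0,0,0],0.02],
    [[0,0,0.009],[0,0,0],0.02],
    [[0,0,0.009],[0,0,0],0.02]
  ]
}}

```text
time: 27.75
tool_pos: [0.5046, -0.4397, 0.0254]
tool_rot: [-3.141, 0.001, 3.141]
contact_force: [0.4, -0.6, -0.4]
opening: 0.0277
grip_force: 12.0
```

Run:
```python
from h import *
go(.5028,-.4413,.019,3.1416)
q=[]
for n,x,y in(('top',465,197),('scene',156,184)):
    im=robot.read_camera(n); q.append(cv2.resize(im[y-40:y+40,x-40:x+40],(400,400),interpolation=0))
cv2.imwrite('pics/v2.png',np.hstack(q)[:,:,::-1])
print((proj('scene',(.5028,-.4413,.006))-(116,144))*5)
```

```text
shift [ 0.0018 -0.0016  0.0064] turn z -0.000746972974315252
[198.2791 192.5069]
```

View pics/v2.png

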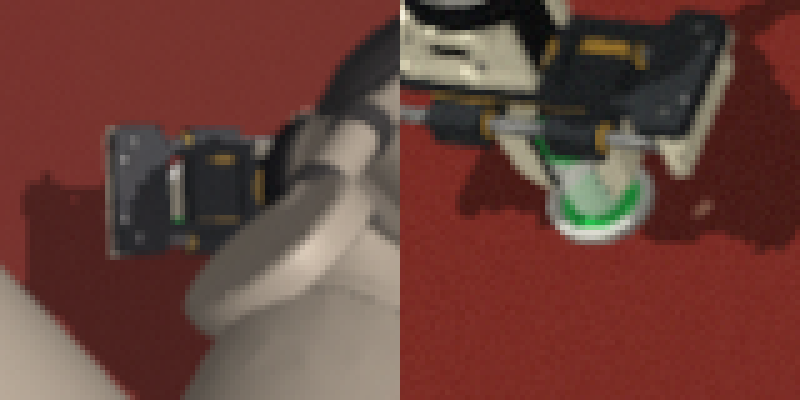

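The vial's foot is inside the rim. Nudge, lower, release and rise.

{"api": "arm_command", "payload": {
  "moves": [
    [[0.001,-0.0015,0.002],[0,0,0],0.02],
    [[0.001,-0.0015,0.004],[0,0,0],0.02],
    [[0.001,-0.0015,0.0055],[0,0,0],0.02],
    [[0.001,-0.0015,0.0065],[0,0,0],0.02],
    [[0.001,-0.0015,0.0065],[0,0,0],0.02]
  ]
}}

```text
time: 28.35
tool_pos: [0.5031, -0.4409, 0.0185]
tool_rot: [-3.142, -0.0, 3.141]
contact_force: [-2.2, 0.9, 4.7]
opening: 0.0276
grip_force: 12.0
```

{"api": "arm_command", "payload": {
  "moves": [
    [[0,0,0],[0,0,0],0.02],
    [[0,0,0],[0,0,0],0.02],
    [[0,0,0],[0,0,0],0.02],
    [[0,0,0],[0,0,0],0.02],
    [[0,0,0],[0,0,0],0.02]
  ]
}}

```text
time: 28.85
tool_pos: [0.5032, -0.4409, 0.0185]
tool_rot: [-3.141, -0.0, 3.141]
contact_force: [-1.7, 1.5, 5.8]
opening: 0.0276
grip_force: 12.0
```

It touches the floor lightly (5 N). Release.

{"api": "arm_command", "payload": {
  "moves": [
    [[0,0,0],[0,0,0],0.035],
    [[0,0,0],[0,0,0],0.045],
    [[0,0,0],[0,0,0],0.055],
    [[0,0,0],[0,0,0],0.06],
    [[0,0,0],[0,0,0],0.065]
  ]
}}

```text
time: 29.35
tool_pos: [0.5032, -0.4408, 0.0177]
tool_rot: [3.141, -0.0, 3.141]
contact_force: [0.6, -0.1, 0.1]
opening: 0.062
grip_force: 0.0
```

{"api": "arm_command", "payload": {
  "moves": [
    [[0,0,-0.01],[0,0,0],0.065],
    [[0,0,-0.04],[0,0,0],0.065],
    [[0,0,-0.08],[0,0,0],0.065],
    [[0,0,-0.12],[0,0,0],0.065],
    [[0,0,-0.16],[0,0,0],0.065]
  ]
}}

```text
time: 29.85
tool_pos: [0.5031, -0.4408, 0.1804]
tool_rot: [-3.141, 0.001, 3.141]
contact_force: [0.5, -0.9, -1.3]
opening: 0.0649
grip_force: 0.0
```

{"api": "arm_command", "payload": {
  "moves": [
    [[0.02,-0.02,0],[0,0,0],0.065],
    [[0.05,-0.04,0],[0,0,0],0.065],
    [[0.085,-0.06,0],[0,0,0],0.065],
    [[0.12,-0.08,0],[0,0,0],0.065],
    [[0.15,-0.09,0],[0,0,0],0.065]
  ]
}}

```text
time: 30.35
tool_pos: [0.3512, -0.5322, 0.1788]
tool_rot: [-3.14, 0.0, 3.14]
contact_force: [0.3, -0.2, 0.1]
opening: 0.0651
grip_force: 0.0
```

Run:
```python
from h import *
T=robot.read_camera('top');S=robot.read_camera('scene')
cv2.imwrite('pics/end.png',cv2.resize(S[110:310,110:530],None,fx=1.9,fy=1.9)[:,:,::-1])
for nm,col,z,p,H in(('jar','orange',.067,(.3663,-.311),0),('vial','green',.065,(.5028,-.4415),0),('box','blue',.049,(.507,.4384),0),('tile','white',.049,(.618,.2335),0)):
    for n,im in(('top',T),('scene',S)):
        print(nm,n,meas(n,im,col,proj(n,[*p,z]),z,20))
```

```text
jar top {'rect': (0.37, -0.2983), 'cen': array([ 0.3692, -0.2969]), 'size': (71, 56), 'ang': 1.547}
jar scene {'rect': (0.3762, -0.3067), 'cen': array([ 0.3755, -0.3066]), 'size': (66, 49), 'ang': 0.272}
vial top {'rect': (0.5033, -0.4378), 'cen': array([ 0.503 , -0.4381]), 'size': (26, 25), 'ang': 2.32}
vial scene {'rect': (0.509, -0.4383), 'cen': array([ 0.5091, -0.4378]), 'size': (31, 29), 'ang': 1.713}
box top {'rect': (0.5046, 0.4259), 'cen': array([0.5055, 0.4249]), 'size': (85, 51), 'ang': 3.14}
box scene {'rect': (0.5249, 0.4266), 'cen': array([0.5289, 0.427 ]), 'size': (103, 50), 'ang': 3.093}
tile top {'rect': (0.6119, 0.2255), 'cen': array([0.6118, 0.2253]), 'size': (74, 74), 'ang': 2.589}
tile scene {'rect': (0.6387, 0.2289), 'cen': array([0.6395, 0.2298]), 'size': (76, 74), 'ang': 2.587}
```

View pics/end.png

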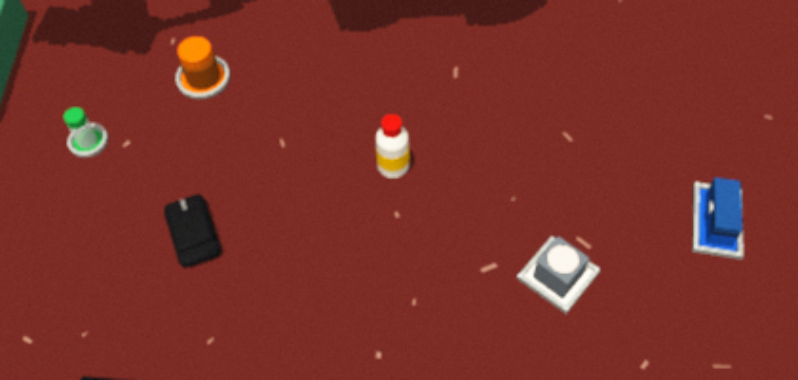

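All four stand upright inside their holders: jar (197,62), vial (80,128), tile (560,262) and box (727,205). The bottle (393,145) and mouse (192,230) look undisturbed. Handing in.

```bash
python3 -c "
from cell import robot
print(robot.hand_in())"
```

```text
the job is handed in; nothing more can be done
None
```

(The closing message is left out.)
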